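# Seat a rod lens against the stop of its V-groove mount and clamp it

## Robot

A 7-joint arm with a two-finger parallel gripper is mounted at the origin on a cart in front of the work surface, level with it; the furniture and walls round the work are solid. World frame = base frame: x ahead of the robot, y to its left, z up, the work surface at z = 0. Lengths are in m, angles in degrees, forces in N, time in s.
With the tool pointing down it reaches from about 0.425 to 0.875 m from the base axis. Payload 4.7 kg.
Tool frame: the origin (TCP) lies where the fingers leave the gripper's body, on its centre line; the fingertips stand 70 mm ahead of it and the grasp point (between the pads) lies 51 mm ahead of it (env.tip_reach is the distance from the TCP to the fingertips, in m); z points along the fingers, x is the direction in which the jaws open and shut, and the axes are right-handed (so a half turn about z gives the same grasp; the last joint's range is limited). The gripper opens to 87 mm and grips with 3 to 60 N. Pads are 19 mm wide; open, the fingers measure 117 mm over their backs; the gripper's body (75 mm by 190 mm) begins 51 mm behind the grasp point.
Start: joints at [65.953, 18.392, -4.016, 83.108, 1.295, 78.541, -3.26], TCP at [0.273, -0.59, 0.292] pointing down, gripper open.
Joint ranges: [-163.93, 163.93], [-17.29, 119.83], [-79.2, 71.16], [3.27, 140.29], [-89.18, 269.18], [5.43, 117.66], [-154.24, 154.24]. Speed limits (degrees/s): [147.25, 147.25, 180, 180, 180, 180, 180].

## Interface

Orientations are given as [roll, pitch, yaw] about the fixed x, y, z axes, in that order (R = Rz(yaw) Ry(pitch) Rx(roll)).
In Python, from cell import env, optics, order gives the robot as it stands.
- The arm moves only by the shell command python3 -m creep 'ROWS' [FORCE]. ROWS is JSON, a list of rows, each a list of 7 numbers: the shift along the tool's x, y, z in cm, then the turn, a rotation vector about the tool's x, y, z in rad, then the opening, from 0 (shut) to 1 (fully open). A call has 1 to 20 rows; each row shifts and turns the pose as measured when the row begins, along the tool's axes as they then stand; what a row does not reach is not made up. A row lasts 1/10 s, in which the tool goes at most 50 mm and 8.59 degrees, less where a joint would pass 70% of its speed; a pose out of reach is approached as far as the arm can. A call with a gripper value outside its range is refused whole. The fingers move at their own pace and stop on an object; FORCE is the grip in N (left out, the last holds). Time passes only in rows, so rows that do not move let the fingers close. It gives the time, the measured TCP pose, the force and the opening at its end, in the units of the state.
- env.get_obs(): the state, without advancing time (a new reading comes with each control period).
- optics.read_camera(name): name is "scene" or "side" or "wrist"; returns a dict with "frame" (480x640x3 uint8, blue, green, red), "z_map" (480x640 float32, m along the optical axis (not along the pixel's ray), 0 where there is no reading), "fx", "fy", "cx", "cy" (pixels), "R" (3x3) and "t" (3): a world point X has camera coordinates R X + t; the wrist camera has in their place "hand_eye" (4x4, takes a point from camera to tool coordinates, whose origin is the TCP and whose axes are the tool frame's). Camera axes: x right, y down, z forward; pixel columns grow to the right and rows downward; lengths in m; the calibration is good to about 2 mm. A picture is of the moment at which its call begins: read the wrist's pose just before it.
- order.sign_off(): hands the job in, once; it reports no verdict.
The state is a dict: "time_s": time; "qpos": joint angles; "joint_velocities": joint speeds; "effort": joint torques, N m; "tool_pos": TCP position; "tool_rot": TCP orientation; "force": force on the tool from outside, world axes, zero at the start; "wrist_torque": the same for the moment, N m; "grip_width": finger opening in m.
Only numpy, scipy, OpenCV 4.12 (cv2) and the standard library are available. Lean on these libraries where they do the work, as an engineer would, in place of code of your own. Each camera call takes 0.05 s, during which the arm holds its last target. There are 200 camera calls.

## Task

The steel rod lens lies in the V-groove of its mount but is not yet home: push it along the groove, in under the bridge, until its end touches the end stop. Then press the sprung clamp lever down until it snaps over and stays down by itself, with the rod still against the stop. Leave the bottle, the objective and the small flat box that stand nearby where they are.

Things in the scene. Friction and masses are not known exactly. Their poses are not given: they have to be found in the camera images.
- mount: V-groove mount bolted to the table; origin: centre of its base plate's underside (225 x 90 x 10 mm). x runs along the groove to the end stop, z up. All offsets below are in this frame, mm. Groove block: black, x -102.5 to 87.5, y +-18, top at z 31, with a 90-degree V; the rod's axis lies in it at y 0, z 38. Behind the block's rear end is only the base plate
- stop_face (a point): on the end stop's face where the rod's axis meets it, mount frame (87.5, 0, 38); axes parallel to the mount's. The stop is a steel block, x 87.5 to 101.5, y +-18, top at z 54
- bridge_edge (a point): middle of the lower rear edge of the bridge, mount frame (-37.5, 0, 96). The bridge is a fixed flat black plate, x +-37.5, y +-45, z 96 to 102, on two 12 mm posts at x 0, y +-36. The rear end of a rod that is home is at x -12.5, 25 mm in under this edge: fingers pointing straight down cannot follow it, so lean the tool 30 to 45 degrees, fingertips forward, hand back
- rod_lens: loose steel tube, 24 mm diameter, 100 mm long, dark bands, flat ends, about 200 g, lying in the groove. Origin: middle of its axis; x along it towards the stop (it may roll). Starts 45 to 75 mm short of the stop, its rear end 20 to 50 mm outside the bridge. It stands 19 mm above the groove block, so shut fingertips just above the block can push its rear end; it slides at under 2 N, though a bump can read 10 N for a moment
- rod_front (a point): centre of the rod's front end face, the end that must touch the stop (50 mm along x from the rod's origin)
- clamp_lever (a joint): clamp lever hinge, rad: 0 = up, 35 degrees above level (start); about 0.61 = down, level, its rubber pad resting on the rod. Sprung: let go before about 0.4 it springs back up; past that it snaps down and stays. Takes 3 to 5 N down at its black end. Hinge axis along the mount's x through (57.5, -32, 58), between two cheeks 66 mm high; the lever reaches across the groove to +y
- lever_pad (a point): middle of the top of the lever's black end (22 mm along x, 38 mm along the lever), 102 mm from the hinge: mount frame (57.5, 48, 122) when up, (57.5, 70, 64) when down. Pressing straight down along the line x 57.5, y 56 stays on the black end all the way; there its top is at about z 127 when up and 64 when down
- amber_vial: bystander: brown glass bottle with a black cap, 30 mm in diameter, 77 mm high; origin at the centre of its underside
- objective_20x: bystander: white microscope objective standing upright, 28 mm in diameter, 52 mm high; origin at the centre of its underside
- coverslip_box: bystander: small flat box with a green lid, 61 x 61 x 17 mm; origin at the centre of its underside

How it is judged:
By the outcome, as a careful person would: the job done as asked, in the order asked, and still so for the second after the job is handed in, with the robot touching nothing.
It also fails if it takes over 45 s, if anything falls off the work surface, if the arm or the gripper's body presses on something with over 40 N, if the wrist force passes 120 N, or if a joint passes its speed limit or range.

## Working session

There is one attempt and no reset: what is moved stays moved. The work goes in short steps, Python scripts to look and compute and a shell command to move; the robot and the scene stay as the last step left them, time stands still between calls to the robot, and variables do not carry over. Pictures are saved under pics/ and viewed, on a budget of 10 in all, crops included, one or two more only if the job needs it, and the job is handed in when it is done.

```bash
mkdir -p pics; ls; cat > h.py <<'E'
import numpy as np,cv2
from cell import env,optics,order
from scipy.spatial.transform import Rotation as Ro
def cloud(c):
    v,u=np.mgrid[:480,:640]; z=c["z_map"]
    P=np.stack([(u-c["cx"])/c["fx"]*z,(v-c["cy"])/c["fy"]*z,z],-1)
    W=(P-np.array(c["t"]))@np.array(c["R"]); W[z==0]=np.nan
    return W
E
python3 - <<'E'
from h import *
print(env.get_obs())
for n in("scene","side"):
    c=optics.read_camera(n); cv2.imwrite(f"pics/{n}.png",c["frame"]); np.savez(f"{n}.npz",**c)
    print(n,c["fx"],-np.array(c["R"]).T@c["t"],(c["z_map"]>0).mean())
E
```

```text
pics
{'time_s': 0.0, 'qpos': array([65.95400057, 18.43799438, -4.01657999, 83.17522994,  1.29454372,
       78.54095541, -3.26124568]), 'joint_velocities': array([-0.02498318, -0.05234978,  0.04726156,  0.02028322,  0.0165225 ,
        0.12521703,  0.02679495]), 'effort': array([ 2.13729090e-04, -4.91291785e+01, -4.03624177e-01, -3.12529063e+01,
       -6.39108382e-02,  4.38970432e-02,  1.89111643e-04]), 'tool_pos': array([ 0.27299155, -0.58942542,  0.29117073]), 'tool_rot': array([ 1.79994970e+02,  1.08956090e-01, -6.51445903e+01]), 'force': array([-0.69685499, -0.25692034, -0.3771496 ]), 'wrist_torque': array([0.01581018, 0.01464963, 0.01618991]), 'grip_width': 0.08736610778369445}
scene 477.5618182568305 [-0.01560912  0.65018943  0.59597363] 0.9959895833333333
side 509.14612791685147 [ 0.10141828 -0.49965825  0.39633659] 0.9961067708333333
```

View pics/scene.png

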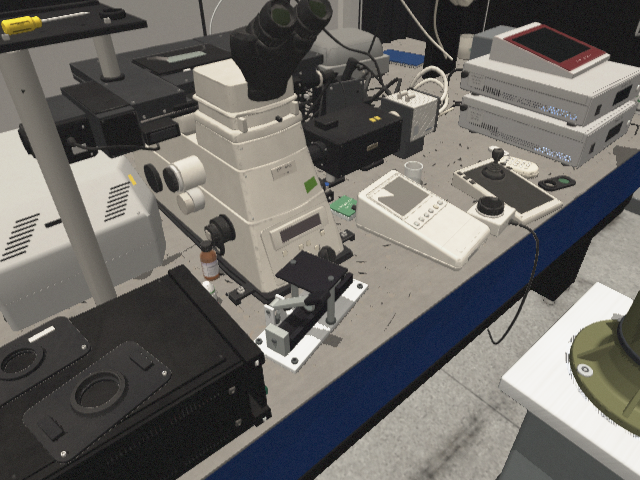

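View pics/side.png

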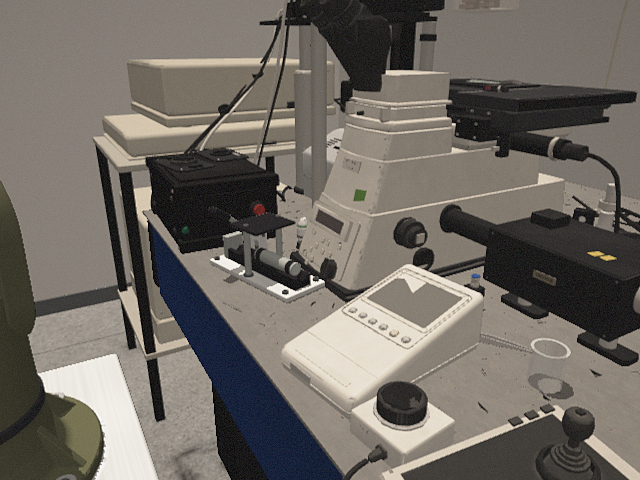

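The scene view shows the white mount plate at (265–365, 280–365), with the steel stop at its near-left end (277,340), the bridge at (312,275), the brown bottle at (208,263) and the objective at (208,288). In the side view the plate is at (210–325, 250–298), and the rod's rear end is at about (293,268), facing the camera. Next I'll measure these with depth.

```bash
cat > m.py <<'E'
from h import *
out=[]
for n,(u0,u1,v0,v1) in {"scene":(235,385,230,385),"side":(195,345,190,310)}.items():
    c=dict(np.load(f"{n}.npz")); W=cloud(c)
    m=np.zeros((480,640),bool); m[v0:v1,u0:u1]=1
    z=W[...,2]; br=c["frame"].min(-1)
    pl=m&(abs(z-.010)<.005)&(br>150)
    cc=cv2.connectedComponentsWithStats(pl.astype(np.uint8))
    P=W[pl]; med=np.median(P,0); P=P[np.linalg.norm(P-med,axis=1)<.16]
    r=cv2.minAreaRect((P[:,:2]*1000).astype(np.float32)); print(n,"plate",len(P),r,np.median(P[:,2]))
    br_=m&(abs(z-.102)<.005)&(c["frame"].max(-1)<90)
    Q=W[br_]; r2=cv2.minAreaRect((Q[:,:2]*1000).astype(np.float32)); print(n,"bridge",len(Q),r2,np.median(Q[:,2]),np.median(Q,0))
    im=cv2.resize(c["frame"][v0:v1,u0:u1],None,fx=4,fy=4,interpolation=cv2.INTER_CUBIC); out.append(cv2.resize(im,(600,600*(v1-v0)//(u1-u0)))); cv2.imwrite(f"pics/{n}_crop.png",out[-1])
# map of stuff nearby
c=dict(np.load("scene.npz")); W=cloud(c)
E
python3 m.py
```

```text
scene plate 1690 ((428.65838623046875, 291.5164489746094), (94.42143249511719, 227.00975036621094), 15.175326347351074) 0.01225325565309124
scene bridge 1924 ((415.4258117675781, 333.7403564453125), (174.2611846923828, 324.8387145996094), 57.99637222290039) 0.10426481953714745 [0.42509808 0.29133232 0.10426482]
side plate 547 ((430.9638977050781, 277.55059814453125), (90.5782241821289, 202.33456420898438), 15.227124214172363) 0.01001143076961783
side bridge 1398 ((445.2156982421875, 324.1517333984375), (173.3917999267578, 274.4021911621094), 0.7238941788673401) 0.1020160762565395 [0.43250518 0.29196763 0.10201608]
```

View pics/side_crop.png

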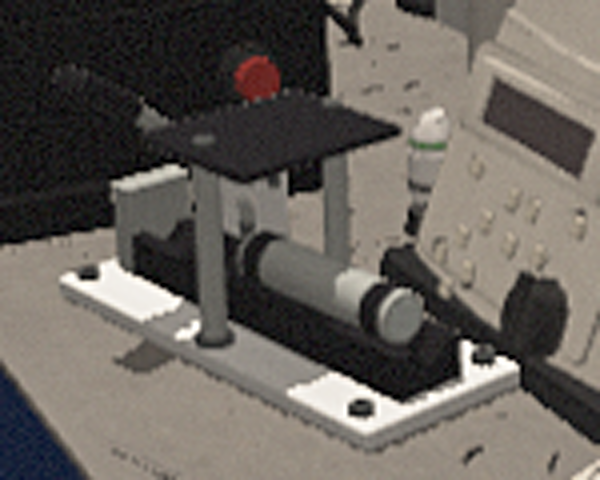

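The side crop shows the rod's rear end at (400,315), clear of the bridge. The lever is up behind the bridge on the robot's side, with its black end at (70,75). Next I'll refine the mount frame, measure the rod and map the obstacles.

```bash
cat > m2.py <<'E'
from h import *
import math
S={n:dict(np.load(f"{n}.npz")) for n in("scene","side")}
O=np.array([429.,291.,0])/1000; a=math.radians(105.2)
M=lambda O,a:Ro.from_euler("z",a).as_matrix()
for n in S:
    W=cloud(S[n]); L=(W-O)@M(O,a)*1000; f=S[n]["frame"]; br=f.min(-1)
    k=(abs(L[...,2]-103)<5)&(abs(L[...,0])<55)&(abs(L[...,1])<60)
    r=cv2.minAreaRect(L[k][:,:2].astype(np.float32)); q=L[k]; print(n,"bridge(mount)",k.sum(),r,np.percentile(q,[1,99],axis=0).round(1).tolist())
    k=(abs(L[...,2]-11)<5)&(br>110)&(abs(L[...,0])<125)&(abs(L[...,1])<58); q=L[k]
    print("plate pct",np.percentile(q,[.5,99.5],axis=0).round(1).tolist())
    k=(L[...,2]>35)&(L[...,2]<56)&(abs(L[...,1])<14)&(L[...,0]<-38)&(L[...,0]>-110); q=L[k]
    print("rod",len(q), np.percentile(q,[1,5,50,95,99],axis=0).round(1).tolist())
    k=(L[...,2]>50)&(L[...,2]<59)&(abs(L[...,1])<25)&(L[...,0]>75)&(L[...,0]<115); q=L[k]
    if len(q):print("stop top",len(q),np.percentile(q,[2,98],axis=0).round(1).tolist())
    k=(L[...,2]>95)&(L[...,2]<160)&(abs(L[...,0]-57)<18)&(abs(L[...,1]-50)<40); q=L[k]
    if len(q):print("lever",len(q),np.percentile(q,[2,50,98],axis=0).round(1).tolist())
A=np.concatenate([cloud(S[n]).reshape(-1,3) for n in S]); A=A[np.isfinite(A).all(1)]
g=np.full((17,17),0.)
for x,y,z in A:
    i,j=int((x-.1)//.05),int((y+.35)//.05)
    if 0<=i<13 and 0<=j<17 and z<1.2: g[i,j]=max(g[i,j],z)
print("rows x=.1.. cols y=-.35.. (cm)");print((g[:13]*100).round().astype(int))
w=optics.read_camera("wrist"); print(np.array(w["hand_eye"]).round(3).tolist())
E
python3 m2.py
```

```text
scene bridge(mount) 1816 ((7.648822784423828, 1.9111709594726562), (90.53936767578125, 94.19789123535156), 89.5024185180664) [[-36.4, -41.8, 100.4], [37.7, 46.4, 107.1]]
plate pct [[-111.1, -41.5, 6.3], [112.0, 47.3, 15.1]]
rod 20 [[-88.9, 12.0, 35.4], [-86.5, 12.0, 35.6], [-67.5, 12.6, 38.9], [-54.3, 13.6, 41.9], [-53.9, 13.7, 42.1]]
stop top 229 [[87.0, -14.6, 50.3], [101.5, 20.1, 57.9]]
lever 376 [[48.6, 15.5, 96.4], [63.1, 48.7, 120.9], [68.4, 68.2, 132.8]]
side bridge(mount) 866 ((6.211578369140625, 2.1944580078125), (94.94183349609375, 91.10029602050781), 0.5274412631988525) [[-39.9, -40.9, 98.3], [48.1, 46.7, 106.5]]
plate pct [[-115.2, -43.6, 6.1], [107.2, 47.5, 15.4]]
rod 314 [[-89.1, -8.4, 35.1], [-88.1, -4.5, 36.3], [-69.5, 8.6, 44.8], [-41.7, 13.2, 50.2], [-38.6, 13.7, 50.7]]
stop top 81 [[84.6, -15.0, 50.6], [99.1, 18.8, 55.3]]
lever 177 [[42.8, 24.6, 97.6], [46.6, 52.3, 117.9], [61.6, 68.0, 130.4]]
rows x=.1.. cols y=-.35.. (cm)
[[ 0  0  0  0  1  1  2  2  1  1  1  0  0  0  0  0  0]
 [ 0  0  0  0  0  0  0  0  0  0  0  0  0  0  0  0  0]
 [ 0  0  0  0  0  0  0  0  0  0  0  0  0  0  0  0  0]
 [ 0  0  0  2  0  0  0  0  0  0  0  0  0  0  0  0  0]
 [ 3  3  3  4  4  4  4  4  1  1  1  1  1 13  1  6 15]
 [ 3  3  4  6  6  5  5  5  1  1  1 11 11 13 10 14 15]
 [ 5  5  4  6  6  6  6  6  1  1  3 11 11 11  9 14 15]
 [11 10  5  1  6  7  7  7  1  2 45 46 45 11  1 14 15]
 [ 5  5  5  1  5  8  9  9  8 11 47 48 48 13  3 14 15]
 [ 1  1  1  6  0  9  9  9  9 18 45 39 45 24  5  6  0]
 [ 1  1  0  6  1  1  2  2 11 19 40 35 37 28 12  0  0]
 [16 16 16 15 15 15 14 14  0 19 35 35 35 28 46 46 45]
 [17 18 16 15 15 16 16 33 32 32 35 35 35 33 46 46 46]]
[[1.0, -0.0, -0.0, 0.001], [0.0, 0.97, 0.241, -0.064], [0.0, -0.241, 0.97, -0.092], [0.0, 0.0, 0.0, 1.0]]
```

```bash
python3 - <<'E'
from h import *
A=np.concatenate([cloud(dict(np.load(f"{n}.npz"))).reshape(-1,3) for n in("scene","side")]); A=A[np.isfinite(A).all(1)]
A=A[(A[:,0]>.25)]
print("min x (mm) ; cols y=-.1..+.5 step .05")
for z0 in np.arange(.03,.6,.04):
    r=[]
    for y0 in np.arange(-.1,.5,.05):
        k=(A[:,2]>=z0)&(A[:,2]<z0+.04)&(A[:,1]>=y0)&(A[:,1]<y0+.05)
        r.append(int(np.percentile(A[k,0],1)*1000) if k.sum()>5 else 0)
    print(round(z0,2),r)
E
```

```text
min x (mm) ; cols y=-.1..+.5 step .05
0.03 [347, 338, 336, 512, 520, 437, 423, 387, 397, 384, 417, 322]
0.07 [502, 496, 490, 526, 536, 520, 393, 382, 378, 399, 446, 323]
0.11 [673, 673, 674, 616, 555, 530, 530, 529, 348, 611, 414, 319]
0.15 [739, 738, 1601, 1600, 576, 556, 554, 556, 566, 702, 732, 730]
0.19 [797, 1602, 1602, 1600, 728, 573, 567, 569, 584, 713, 789, 788]
0.23 [760, 754, 718, 703, 704, 586, 581, 583, 599, 684, 676, 688]
0.27 [1602, 763, 712, 705, 704, 591, 579, 590, 606, 704, 674, 677]
0.31 [0, 0, 711, 710, 711, 590, 570, 582, 710, 710, 689, 689]
0.35 [0, 0, 0, 0, 0, 553, 549, 552, 0, 833, 1555, 1604]
0.39 [0, 0, 0, 0, 0, 516, 515, 515, 0, 833, 1553, 1604]
0.43 [0, 0, 0, 0, 0, 497, 496, 497, 796, 661, 660, 660]
0.47 [0, 0, 0, 0, 0, 0, 509, 512, 798, 793, 795, 794]
0.51 [0, 0, 0, 0, 0, 0, 0, 0, 0, 0, 0, 0]
0.55 [0, 0, 0, 0, 0, 0, 0, 0, 0, 0, 0, 0]
0.59 [0, 0, 0, 0, 0, 0, 0, 0, 0, 0, 0, 0]
```

The microscope face is at about world x 0.52–0.53, so a body 190 mm wide centred on the groove would hit it. I'll push with the microscope-side finger of the open gripper, which puts the body about 51 mm towards the robot.

```bash
cat > go.py <<'E'
# usage: go.py lean tipx tipy tipz  (mount frame mm, TCP centreline tip) -> what is left in tool axes
import sys
from h import *
O=np.array([.4269,.2894,0]); Rm=Ro.from_euler("z",105.2,degrees=True)
s=env.get_obs(); R=Ro.from_euler("xyz",s["tool_rot"],degrees=True); p=np.array(s["tool_pos"])
tip=Rm.inv().apply(p+R.apply([0,0,.07])-O)*1000
print("t",round(s["time_s"],2),"tcp",p.round(4),"rot",s["tool_rot"].round(1),"tip_mount",tip.round(1),"F",Rm.inv().apply(s["force"]).round(1),"w",round(s["grip_width"],4))
print("q",s["qpos"].round(0))
if len(sys.argv)>4:
    l,x,y,z=map(float,sys.argv[1:])
    G=Rm*Ro.from_euler("z",-90,degrees=True)*Ro.from_euler("x",180,degrees=True)*Ro.from_euler("x",l,degrees=True)
    tcp=O+Rm.apply([x,y,z])/1000-G.apply([0,0,.07])
    print("goal",tcp.round(4),"shift cm",(R.inv().apply(tcp-p)*100).round(2),"turn",(R.inv()*G).as_rotvec().round(3))
E
python3 -m creep '[[-1.4,-4.5,0,0,0,-0.09,1],[-1.4,-4.5,0,0,0,-0.09,1],[-1.4,-4.5,0,0,0,-0.09,1],[-1.4,-4.5,0,0,0,-0.09,1],[-1.4,-4.5,0,0,0,-0.09,1],[-1.4,-4.5,0,0,0,-0.09,1],[-1.4,-4.5,0,0,0,-0.09,1],[-1.4,-4.5,0,0,0,-0.09,1],[-1.4,-4.5,0,0,0,-0.09,1]]'; python3 go.py 0 -150 51 200
```

```text
time_s: 1.05
tool_pos: [0.4602, -0.2156, 0.2859]
tool_rot: [180.0, 0.4, -17.8]
force: [0.8, -0.2, -0.2]
grip_width: 0.0869
t 1.05 tcp [ 0.4602 -0.2156  0.2859] rot [180.    0.4 -17.8] tip_mount [-495.8  100.6  215.9] F [-0.4 -0.7 -0.2] w 0.0869
q [ 45.   3. -24. 102.   1.  76.   3.]
goal [0.417  0.1313 0.27  ] shift cm [-14.71 -31.7    1.67] turn [-0.001  0.007 -0.576]
```

```bash
python3 -m creep '[[-0.8,-4.3,0.2,0,0,-0.075,1],[-0.8,-4.3,0.2,0,0,-0.075,1],[-0.6,-4.3,0.2,0,0,-0.075,1],[-0.6,-4.3,0.2,0,0,-0.075,1],[-0.6,-4.3,0.2,0,0,-0.075,1],[-0.6,-4.3,0.2,0,0,-0.075,1],[-0.6,-4.3,0.2,0,0,-0.075,1],[-0.5,-4.0,0.2,0,0,-0.05,1]]'; python3 go.py 35 -115 51 98
```

```text
time_s: 1.85
tool_pos: [0.4199, 0.1392, 0.2693]
tool_rot: [-179.9, 0.2, 16.8]
force: [0.1, 0.3, -0.1]
grip_width: 0.0872
t 1.85 tcp [0.4199 0.1392 0.2693] rot [-179.9    0.2   16.8] tip_mount [-143.    46.4  199.3] F [ 0.2 -0.2 -0.1] w 0.0872
q [ 26.  -6. -44. 111.  -5.  74.   0.]
goal [0.4184 0.1263 0.1553] shift cm [-0.48  1.21 11.4 ] turn [0.609 0.012 0.026]
```

```bash
cat >> h.py <<'E'
O=np.array([.4269,.2894,0]); Rm=Ro.from_euler("z",105.2,degrees=True)
def wrist(fn):
    s=env.get_obs(); c=optics.read_camera("wrist"); cv2.imwrite(fn,c["frame"])
    H=np.array(c["hand_eye"]); v,u=np.mgrid[:480,:640]; z=c["z_map"]
    P=np.stack([(u-c["cx"])/c["fx"]*z,(v-c["cy"])/c["fy"]*z,z],-1).reshape(-1,3)
    P=P@H[:3,:3].T+H[:3,3]; R=Ro.from_euler("xyz",s["tool_rot"],degrees=True)
    L=Rm.inv().apply(R.apply(P)+s["tool_pos"]-O)*1000; L[z.ravel()==0]=np.nan
    return c["frame"],L.reshape(480,640,3)
E
python3 - <<'E'
from h import *
f,L=wrist("pics/w1.png")
pc=lambda n,k:print(n,k.sum(),np.percentile(L[k],[1,5,50,95,99],axis=0).round(1).tolist() if k.sum() else "")
z=L[...,2];x=L[...,0];y=L[...,1]
pc("bridge",(abs(z-102)<6)&(abs(x)<60)&(abs(y)<60))
pc("plate",(abs(z-10)<4)&(f.min(-1)>110)&(abs(x)<130)&(abs(y)<60))
pc("rodtop",(z>44)&(z<56)&(abs(y)<15)&(x<-40)&(x>-110))
pc("block",(abs(z-31)<2.5)&(abs(y)<24)&(x<-50)&(x>-110))
E
```

```text
bridge 9460 [[-38.0, -43.7, 99.2], [-36.9, -40.1, 100.2], [-22.8, -0.7, 101.6], [-9.2, 40.2, 102.8], [-7.7, 43.8, 103.3]]
plate 7432 [[-112.4, -44.3, 7.6], [-109.8, -42.0, 8.2], [-67.8, 18.5, 9.6], [-28.0, 42.5, 11.0], [-24.6, 44.4, 12.3]]
rodtop 1918 [[-86.2, -10.2, 44.1], [-84.2, -9.0, 44.5], [-62.7, 0.5, 48.2], [-42.2, 8.9, 50.1], [-40.4, 9.9, 50.7]]
block 1316 [[-102.4, -18.0, 28.6], [-100.9, -17.4, 29.0], [-82.0, 10.5, 30.3], [-53.0, 17.1, 31.6], [-50.4, 17.6, 32.0]]
```

View pics/w1.png

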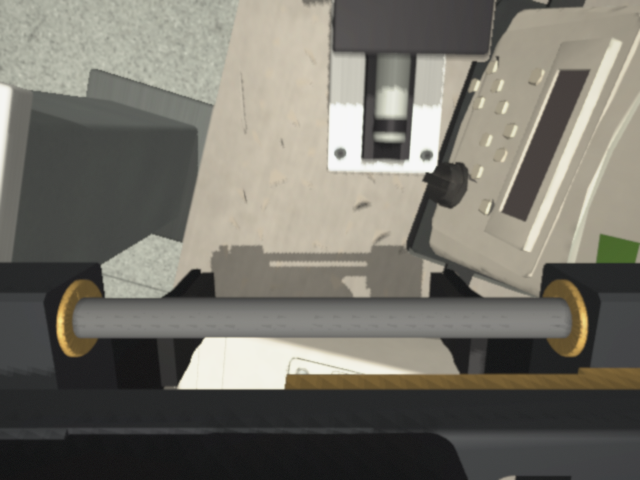

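The wrist view confirms the frame. The bridge edge reads x −38 and the plate half-width about 44; the rod's rear end, at (390,140), is at x ≈ −86. A microscope knob at (450,185) stands close to the plate's rear corner, so I'll check it before lowering.

```bash
python3 - <<'E'
from h import *
f,L=wrist("pics/w1b.png")
z=L[...,2];x=L[...,0];y=L[...,1]
for x0 in range(-220,-20,20):
    r=[]
    for z0 in (20,50,70,90,110,130):
        k=(x>=x0)&(x<x0+20)&(z>=z0)&(z<z0+20)&(y<-20)&(y>-150); r.append(round(float(np.percentile(y[k],98))) if k.sum()>3 else None)
    print(x0,r)
E
```

```text
-220 [None, None, None, None, None, None]
-200 [None, None, None, None, None, None]
-180 [-45, -57, -64, -69, -71, None]
-160 [-41, -50, -57, -61, -68, None]
-140 [-35, -54, -60, -61, -69, -91]
-120 [-32, -41, -66, -67, -76, -93]
-100 [-55, -65, -71, -72, -82, -97]
-80 [-60, -70, -75, -78, -87, -103]
-60 [-64, -74, -82, -83, -93, -109]
-40 [-70, -81, -87, -21, -96, None]
```

```bash
python3 -m creep '[[-0.2,0.2,0,0.122,0,0.026,1],[-0.2,0.2,0,0.122,0,0,1],[-0.2,0.2,0,0.122,0,0,1],[0,0,0,0.122,0,0,1],[0,0,0,0.122,0,0,1],[0,0,0,0,0,0,1]]'; python3 go.py 35 -117 54 98
```

```text
time_s: 2.55
tool_pos: [0.4141, 0.1354, 0.2692]
tool_rot: [-143.9, 0.1, 15.9]
force: [-0.1, 0.1, -0.0]
grip_width: 0.0866
t 2.55 tcp [0.4141 0.1354 0.2692] rot [-1.439e+02  1.000e-01  1.590e+01] tip_mount [-104.1   53.3  212.7] F [ 0.2  0.  -0. ] w 0.0866
q [ 33.   0. -31. 114. -35.  80.  27.]
goal [0.416  0.1236 0.1553] shift cm [-0.12  7.67  8.51] turn [-0.019  0.008  0.009]
```

```bash
python3 -m creep '[[0,2.5,2.8,-0.01,0,0.01,1],[0,2.5,2.8,0,0,0,1],[0,2.5,2.8,0,0,0,1],[0,0,0,0,0,0,1]]'; python3 go.py 35 -117 54 40
```

```text
time_s: 2.95
tool_pos: [0.4191, 0.1221, 0.1555]
tool_rot: [-145.3, 0.2, 15.4]
force: [-0.6, -0.3, 1.2]
grip_width: 0.0869
t 2.95 tcp [0.4191 0.1221 0.1555] rot [-145.3    0.2   15.4] tip_mount [-119.5   51.7   98. ] F [-0.2  0.7  1.2] w 0.0869
q [ 32.   9. -32. 119. -31.  67.  32.]
goal [0.416  0.1236 0.0973] shift cm [-0.25  3.13  4.91] turn [0.005 0.004 0.001]
```

```bash
python3 -m creep '[[-0.1,1.6,2.4,0,0,0,1],[-0.1,1.5,2.4,0,0,0,1],[0,0,0,0,0,0,1]]'; python3 go.py 35 -98 54 39
```

```text
time_s: 3.25
tool_pos: [0.4196, 0.1248, 0.102]
tool_rot: [-145.6, -0.2, 15.5]
force: [-1.0, -0.4, 1.3]
grip_width: 0.0872
t 3.25 tcp [0.4196 0.1248 0.102 ] rot [-145.6   -0.2   15.5] tip_mount [-117.3   50.3   44.3] F [-0.1  1.1  1.3] w 0.0872
q [ 31.  15. -31. 121. -30.  60.  34.]
goal [0.411  0.1419 0.0963] shift cm [-0.37 -1.23  1.53] turn [0.01  0.001 0.006]
```

```bash
python3 -m creep '[[-0.3,0.2,0.5,0.01,0,0.005,1],[-0.1,-0.5,0.4,0,0,0,1],[0,-0.5,0.4,0,0,0,1],[0,0,0,0,0,0,1]]'; python3 go.py 35 -98 54 39
python3 - <<'E'
from h import *
f,L=wrist("pics/w2.png")
E
```

```text
time_s: 3.65
tool_pos: [0.415, 0.1393, 0.1017]
tool_rot: [-145.2, -0.5, 15.3]
force: [-0.2, 0.6, -1.4]
grip_width: 0.0871
t 3.65 tcp [0.415  0.1393 0.1017] rot [-145.2   -0.5   15.3] tip_mount [-101.8   50.5   44.3] F [ 0.7  0.  -1.4] w 0.0871
q [ 30.  14. -32. 122. -31.  58.  33.]
goal [0.411  0.1419 0.0963] shift cm [-0.32  0.01  0.64] turn [ 0.003 -0.005  0.006]
```

View pics/w2.png

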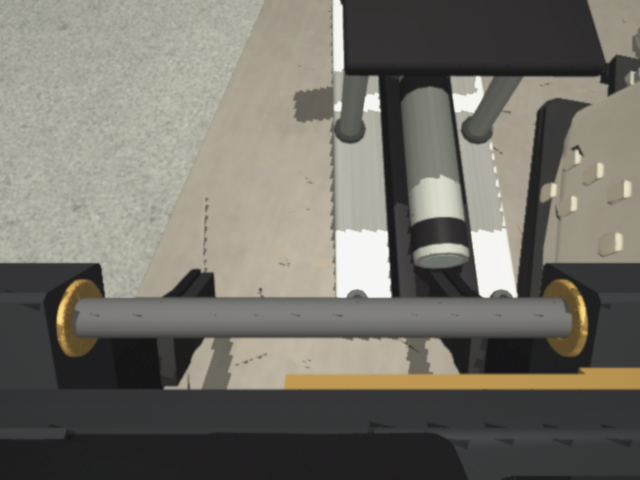

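The open gripper's right finger, at about (450,290), is directly behind the rod's rear end (440,258). I'll lower it slightly and start the push.

```bash
python3 -m creep '[[-0.1,0.25,0.4,0,0.003,0.003,1],[0,-0.5,0.35,0,0,0,1],[0,-0.5,0.35,0,0,0,1],[0,-0.5,0.35,0,0,0,1],[0,-0.5,0.35,0,0,0,1]]'; python3 go.py 35 -20 52 40
```

```text
time_s: 4.2
tool_pos: [0.4086, 0.1632, 0.0972]
tool_rot: [-145.3, -0.6, 14.9]
force: [0.3, 0.2, 0.5]
grip_width: 0.0867
t 4.2 tcp [0.4086 0.1632 0.0972] rot [-145.3   -0.6   14.9] tip_mount [-77.1  49.9  39.6] F [ 0.1 -0.3  0.5] w 0.0867
q [ 28.  14. -34. 123. -33.  56.  32.]
goal [0.3925 0.2177 0.0973] shift cm [-0.16 -4.68  3.22] turn [ 0.005 -0.012  0.002]
```

```bash
python3 -m creep '[[-0.05,-0.6,0.4,0,0,0.003,1],[-0.05,-0.6,0.4,0,0,0,1],[0,-0.6,0.4,0,0,0,1],[0,-0.6,0.4,0,0,0,1]]'; python3 go.py 35 -20 52 40
python3 - <<'E'
from h import *
f,L=wrist("pics/w3.png")
c=optics.read_camera("side"); cv2.imwrite("pics/s3.png",cv2.resize(c["frame"][190:310,195:345],(750,600),interpolation=cv2.INTER_CUBIC))
E
```

```text
time_s: 4.6
tool_pos: [0.3993, 0.1935, 0.0976]
tool_rot: [-145.3, -0.5, 14.8]
force: [-1.0, -0.3, -0.8]
grip_width: 0.087
t 4.6 tcp [0.3993 0.1935 0.0976] rot [-145.3   -0.5   14.8] tip_mount [-45.4  51.   40.1] F [-0.1  1.  -0.8] w 0.087
q [ 26.  13. -35. 124. -34.  54.  29.]
goal [0.3925 0.2177 0.0973] shift cm [-0.04 -2.05  1.46] turn [ 0.005 -0.011 -0.001]
```

View pics/w3.png

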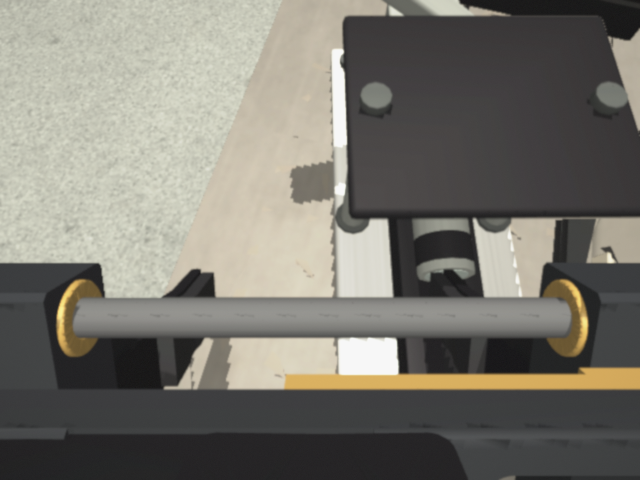

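The rod is moving under the bridge with the finger at its rear end (450,275), and the force stays low. I'll continue slowly towards the stop.

```bash
python3 -m creep '[[0,-0.5,0.35,0,0,0,1],[0,-0.5,0.35,0,0,0,1],[0,-0.3,0.2,0,0,0,1]]'; python3 go.py 35 -20 52 40; for i in 1 2; do python3 -m creep '[[0,-0.16,0.11,0,0,0,1]]'>/dev/null; python3 go.py|head -1; done
```

```text
time_s: 5.0
tool_pos: [0.3948, 0.2099, 0.0977]
tool_rot: [-145.3, -0.5, 14.8]
force: [-0.4, -0.6, -0.1]
grip_width: 0.0871
t 5.0 tcp [0.3948 0.2099 0.0977] rot [-145.3   -0.5   14.8] tip_mount [-28.5  51.   40.1] F [-0.4  0.6 -0.1] w 0.0871
q [ 25.  13. -36. 125. -35.  53.  28.]
goal [0.3925 0.2177 0.0973] shift cm [-0.03 -0.66  0.49] turn [ 0.005 -0.011 -0.001]
t 5.1 tcp [0.3942 0.2122 0.0977] rot [-145.3   -0.5   14.8] tip_mount [-26.1  51.1  40.2] F [0.  0.2 0.1] w 0.087
t 5.2 tcp [0.3937 0.2142 0.0977] rot [-145.3   -0.5   14.8] tip_mount [-24.   51.1  40.1] F [-0.9  0.3 -0.2] w 0.087
```

```bash
for i in 1 2 3 4; do python3 -m creep '[[0,-0.12,0.085,0,0,0,1]]'>/dev/null; python3 go.py|head -1; done
```

```text
t 5.3 tcp [0.3933 0.2157 0.0976] rot [-145.3   -0.5   14.8] tip_mount [-22.5  51.   40.1] F [-0.1 -1.   0. ] w 0.0872
t 5.4 tcp [0.393  0.2171 0.0976] rot [-145.3   -0.5   14.8] tip_mount [-21.   51.   40.1] F [0.2 0.1 0.7] w 0.0868
t 5.5 tcp [0.3926 0.2185 0.0976] rot [-145.3   -0.5   14.8] tip_mount [-19.6  50.9  40. ] F [-2.9  0.6  1.2] w 0.0871
t 5.6 tcp [0.3926 0.2191 0.0973] rot [-145.4   -0.5   14.8] tip_mount [-19.1  50.7  39.8] F [-6.8  2.3  1.7] w 0.0869
```

```bash
python3 -m creep '[[0,-0.1,0.07,0,0,0,1],[0,0,0,0,0,0,1]]'>/dev/null; python3 go.py|head -1
python3 - <<'E'
from h import *
c=optics.read_camera("scene"); np.savez("sc4.npz",**c)
cv2.imwrite("pics/sc4.png",cv2.resize(c["frame"][240:385,235:385],(600,580),interpolation=cv2.INTER_CUBIC))
E
```

```text
t 5.8 tcp [0.3931 0.2187 0.0971] rot [-145.5   -0.5   14.6] tip_mount [-19.7  50.2  39.4] F [-0.3 -0.2  0. ] w 0.0869
```

View pics/sc4.png

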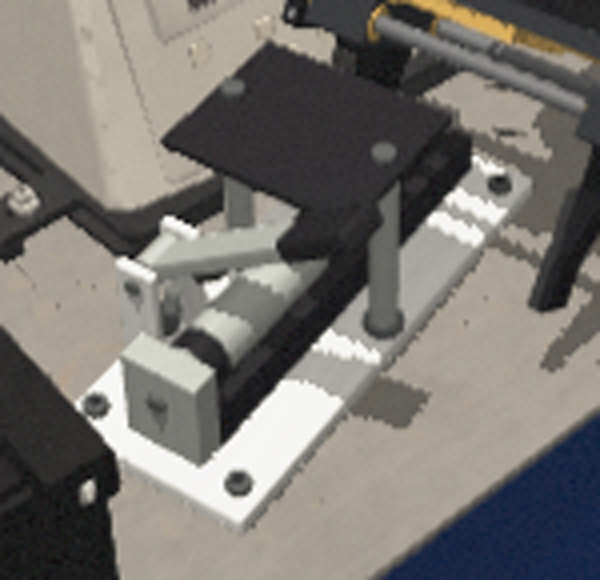

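The rod's front band (195,345) is right behind the stop. I'll push once more to check that the rod is firmly against it and not just caught on a bump.

```bash
for i in 1 2 3 4; do python3 -m creep '[[0,-0.13,0.07,0,0,0,1]]'>/dev/null; python3 go.py|head -1; done
```

```text
t 5.95 tcp [0.393  0.2196 0.0971] rot [-145.5   -0.5   14.6] tip_mount [-18.9  50.1  39.4] F [-6.9  1.6  1. ] w 0.087
t 6.05 tcp [0.3931 0.2198 0.0969] rot [-145.6   -0.5   14.5] tip_mount [-18.7  49.9  39.2] F [-7.2  2.1  3.3] w 0.0868
t 6.15 tcp [0.3932 0.22   0.0968] rot [-145.7   -0.5   14.4] tip_mount [-18.7  49.6  39. ] F [-7.7  2.7  2.9] w 0.0866
t 6.25 tcp [0.3933 0.2202 0.0967] rot [-145.8   -0.5   14.3] tip_mount [-18.7  49.4  38.8] F [-7.   1.9  1.4] w 0.087
```

```bash
python3 -m creep '[[0,0.6,-0.4,0,0,0,1],[-0.05,1.6,-1.1,0,0,0,1],[-0.05,1.6,-1.1,0,0,0,1],[-0.05,1.6,-1.1,0,0,0,1],[0,0.8,-2.5,0,0,0,1],[0,-2.2,-3.5,0,0,0,1],[0,-2.2,-3.5,0,0,0,1],[0,-2.2,-3.5,0,0,0,0.5],[0,0,0,0,0,0,0]]'; python3 go.py 0 -60 56 190
```

```text
time_s: 7.15
tool_pos: [0.4156, 0.1178, 0.2419]
tool_rot: [-145.5, -0.4, 13.9]
force: [-0.5, -0.5, -0.2]
grip_width: 0.0781
t 7.15 tcp [0.4156 0.1178 0.2419] rot [-145.5   -0.4   13.9] tip_mount [-123.    54.5  184.2] F [-0.4  0.6 -0.2] w 0.0781
q [ 34.   1. -31. 116. -34.  77.  28.]
goal [0.3886 0.2168 0.26  ] shift cm [-0.24 -9.48  4.31] turn [-0.601 -0.013 -0.021]
```

```bash
python3 -m creep '[[0,-2.5,1.1,-0.12,0,-0.02,0],[0,-2.5,0.6,-0.12,0,0,0],[0,-2.4,0.2,-0.12,0,0,0],[0,-2.2,-0.2,-0.12,0,0,0],[0,0,0,-0.12,0,0,0],[0,0,0,0,0,0,0]]'; python3 go.py 0 57.5 57 190
python3 - <<'E'
from h import *
for n in("scene.npz","sc4.npz","side.npz"):
    L=Rm.inv().apply(cloud(dict(np.load(n))).reshape(-1,3)-O)*1000
    k=(L[:,0]>95)&(L[:,0]<220)&(L[:,2]>75)&(L[:,2]<300); L=L[k]
    print(n,[(y0,(int(np.percentile(L[q,0],1)),int(L[q,2].max()))) for y0 in range(-60,180,30) if (q:=(L[:,1]>=y0)&(L[:,1]<y0+30)).sum()>4])
E
```

```text
time_s: 7.75
tool_pos: [0.3956, 0.2044, 0.2677]
tool_rot: [178.8, -1.2, 14.0]
force: [-0.6, 1.0, -1.4]
grip_width: 0.0312
t 7.75 tcp [0.3956 0.2044 0.2677] rot [178.8  -1.2  14. ] tip_mount [-75.3  51.  197.8] F [ 1.1  0.3 -1.4] w 0.0312
q [ 24.  -7. -51. 112.  -5.  72. -12.]
goal [0.3568 0.3299 0.26  ] shift cm [ -0.74 -13.13   0.48] turn [ 0.022 -0.022 -0.021]
scene.npz [(-60, (155, 146)), (-30, (164, 145)), (0, (173, 145)), (30, (184, 144)), (60, (188, 139))]
sc4.npz [(-60, (155, 145)), (-30, (164, 145)), (0, (173, 145)), (30, (184, 143)), (60, (188, 138))]
side.npz [(-60, (149, 142)), (-30, (159, 142)), (0, (168, 142)), (30, (177, 140))]
```

```bash
python3 -m creep '[[-0.2,-2.7,0,0.02,-0.02,-0.02,0],[-0.2,-2.7,0,0,0,0,0],[-0.2,-2.7,0,0,0,0,0],[-0.1,-2.6,0,0,0,0,0],[0,-2.2,0,0,0,0,0],[0,0,0,0,0,0,0]]'; python3 go.py 0 57.5 57 140
```

```text
time_s: 8.35
tool_pos: [0.3598, 0.3194, 0.2624]
tool_rot: [-179.2, 0.9, 14.2]
force: [0.4, -0.1, -0.2]
grip_width: 0.0004
t 8.35 tcp [0.3598 0.3194 0.2624] rot [-179.2    0.9   14.2] tip_mount [ 47.5  58.  192.4] F [-0.2 -0.4 -0.2] w 0.0004
q [ 17.   2. -61. 107.   1.  73. -30.]
goal [0.3568 0.3299 0.21  ] shift cm [ 0.05 -1.02  5.26] turn [-0.013  0.016 -0.017]
```

```bash
python3 -m creep '[[0,-0.6,1.8,-0.013,0.016,-0.017,0],[0,-0.4,1.8,0,0,0,0],[0,0,1.5,0,0,0,0],[0,0,0,0,0,0,0]]'; python3 go.py 0 57.5 57 120
python3 - <<'E'
from h import *
f,L=wrist("pics/w5.png")
E
```

```text
time_s: 8.75
tool_pos: [0.3615, 0.3205, 0.2062]
tool_rot: [-179.9, 0.6, 14.6]
force: [0.1, -0.0, 0.7]
grip_width: 0.0005
t 8.75 tcp [0.3615 0.3205 0.2062] rot [-179.9    0.6   14.6] tip_mount [ 47.3  55.6 136.2] F [-0.1 -0.1  0.7] w 0.0005
q [ 14.   7. -61. 111.   6.  67. -35.]
goal [0.3568 0.3299 0.19  ] shift cm [-0.2  -1.03  1.63] turn [-0.002  0.01  -0.011]
```

View pics/w5.png

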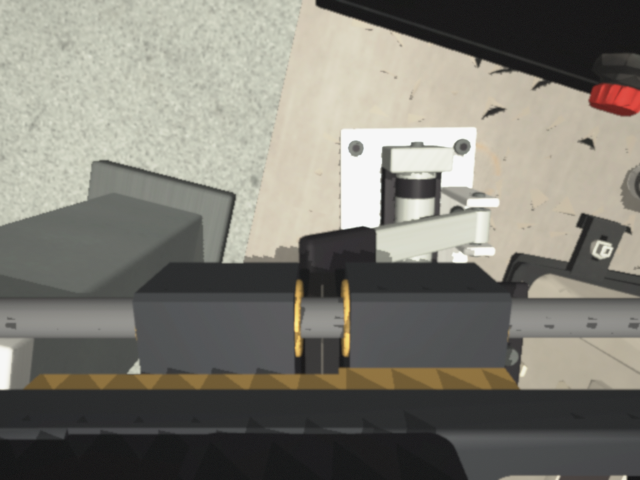

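The wrist view shows the rod's front cap (417,175) against the stop, and the lever's black end at (338,245), just ahead of the fingertips. I'll move forward 10 mm.

```bash
python3 -m creep '[[0,-0.6,0,0,0.01,-0.01,0],[0,-0.5,0,0,0,0,0],[0,0,0,0,0,0,0]]' >/dev/null; python3 go.py 0 57.5 57 120; python3 -m creep '[[0,-0.1,0.5,0,0,0,0],[0,-0.1,0.6,0,0,0,0]]' >/dev/null; python3 go.py 0 57.5 57 64
```

```text
t 9.1 tcp [0.3608 0.3313 0.2086] rot [-179.8   -0.2   15. ] tip_mount [ 57.9  52.5 138.6] F [ 0.7 -0.8  0.6] w 0.0004
q [ 13.   8. -62. 110.   7.  66. -36.]
goal [0.3568 0.3299 0.19  ] shift cm [-0.42  0.03  1.86] turn [-0.003 -0.004 -0.003]
t 9.3 tcp [0.3611 0.3342 0.1987] rot [-179.8   -0.4   15. ] tip_mount [ 60.8  51.2 128.7] F [-0.8 -0.1  3.1] w 0.0004
q [ 12.   9. -62. 111.   9.  65. -38.]
goal [0.3568 0.3299 0.134 ] shift cm [-0.57  0.33  6.46] turn [-0.003 -0.008 -0.003]
```

```bash
python3 -m creep '[[-0.2,0.1,-0.6,0,0,0,0],[-0.4,0.2,0,0,-0.008,0,0],[0,0,0,0,0,0,0]]' >/dev/null; python3 go.py 0 57.5 57 120; python3 -m creep '[[-0.05,0,0.5,0,0,0,0],[-0.05,0,0.6,0,0,0,0],[-0.05,0,0.6,0,0,0,0]]' >/dev/null; python3 go.py 0 57.5 57 64
```

```text
t 9.6 tcp [0.3551 0.3296 0.2044] rot [-1.798e+02  1.000e-01  1.510e+01] tip_mount [ 57.8  58.9 134.4] F [0.6 0.5 0.5] w -0.0001
q [ 14.   7. -62. 111.   7.  66. -36.]
goal [0.3568 0.3299 0.19  ] shift cm [0.17 0.01 1.44] turn [-0.004  0.002 -0.002]
t 9.9 tcp [0.3508 0.329  0.1874] rot [-179.9    0.5   15.1] tip_mount [ 58.3  63.6 117.4] F [-1.2  8.2  8.2] w 0.0005
q [ 13.   9. -62. 112.   8.  64. -37.]
goal [0.3568 0.3299 0.134 ] shift cm [0.65 0.08 5.33] turn [-0.002  0.008 -0.002]
```

```bash
for i in 1 2 3; do python3 -m creep '[[0.25,0,0.5,0,0,0,0],[0.25,0,0.5,0,0,0,0]]' >/dev/null; python3 go.py |head -1; done
```

```text
t 10.1 tcp [0.3476 0.3286 0.1746] rot [179.8   1.5  15.2] tip_mount [ 58.4  68.  104.7] F [-0.3  0.1  0.1] w 0.0002
t 10.3 tcp [0.3517 0.3297 0.163 ] rot [179.8   1.5  15.2] tip_mount [58.3 63.9 93.1] F [-0.1  1.   0.6] w 0.0002
t 10.5 tcp [0.3575 0.3308 0.1518] rot [179.8   1.5  15.2] tip_mount [58.  58.  81.9] F [-0.4 -0.3 -0.6] w 0.0005
```

```bash
python3 - <<'E'
from h import *
c=optics.read_camera("scene")
cv2.imwrite("pics/sc6.png",cv2.resize(c["frame"][230:385,195:385],(760,620)[:2],interpolation=cv2.INTER_CUBIC)[:600])
E
```

```text
(no output)
```

View pics/sc6.png

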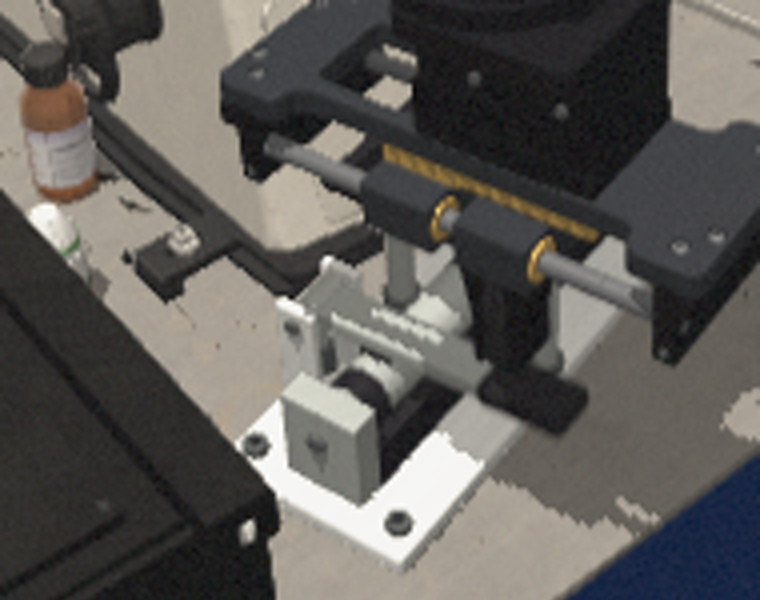

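The lever is level, with its black end at (530,400), and the fingertips aren't touching it. The bottle and objective haven't been disturbed. I'll lift clear and verify.

```bash
python3 -m creep '[[0,0,-1.5,0,0,0,0],[0,0,-3,0,0,0,0],[0,0,-3.5,0,0,0,0],[0,0,-3.5,0,0,0,0],[0,1.5,0,0,0,0,0],[0,1.5,0,0,0,0,0],[0,0,0,0,0,0,0]]'; python3 go.py|head -1; python3 - <<'E'
from h import *
f,L=wrist("pics/w7.png")
x,y,z=L[...,0],L[...,1],L[...,2]
k=(abs(x-57)<9)&(y>40)&(y<95)&(z>45)&(z<140)
print("lever end",k.sum(),np.percentile(L[k],[5,50,95],axis=0).round(1).tolist())
k=(abs(y)<5)&(x>60)&(x<105)&(z>25)
for a in range(66,104,3):
    q=k&(x>=a)&(x<a+3); print(a,q.sum(),np.median(z[q]).round(1) if q.any() else "",f[q].mean().round() if q.any() else "")
c=optics.read_camera("scene"); b=np.load("scene.npz")["frame"]
d=cv2.absdiff(c["frame"],b).max(-1); print("bystander diff bottle/objective px:",(d[240:285,195:225]>60).sum(),(d[278:300,198:222]>60).sum())
E
```

```text
time_s: 11.25
tool_pos: [0.3691, 0.3047, 0.2775]
tool_rot: [180.0, 1.2, 15.4]
force: [0.2, -0.2, -1.0]
grip_width: 0.0005
t 11.25 tcp [0.3691 0.3047 0.2775] rot [180.    1.2  15.4] tip_mount [ 29.9  53.2 207.5] F [-0.3 -0.2 -1. ] w 0.0005
lever end 1602 [[49.2, 42.5, 60.1], [57.3, 63.6, 62.6], [65.2, 84.5, 64.0]]
66 53 48.8 228.0
69 54 49.1 184.0
72 55 49.1 71.0
75 55 49.3 69.0
78 55 49.3 69.0
81 55 49.1 119.0
84 62 49.0 209.0
87 62 53.5 218.0
90 55 53.5 235.0
93 56 53.7 236.0
96 72 53.7 235.0
99 49 52.6 198.0
102 23 41.0 162.0
bystander diff bottle/objective px: 1 0
```

View pics/w7.png

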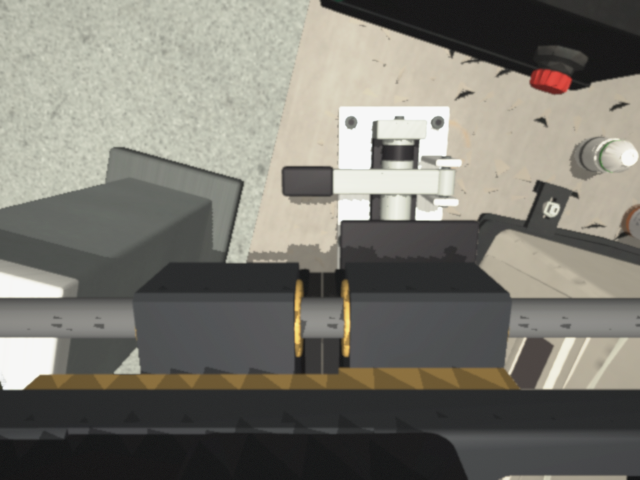

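The lever is flat: its black end reads z ≈ 63 against a nominal 64. The rod's top runs unbroken to the stop face, and the robot is clear of everything. Handing in.

```bash
python3 - <<'E'
from h import *
b=np.load("scene.npz")["frame"]; c=optics.read_camera("scene")["frame"]
print("green box area diff",(cv2.absdiff(b,c).max(-1)[190:225,325:360]>60).sum())
print(order.sign_off())
E
```

```text
green box area diff 713
the job is handed in; nothing more can be done
None
```

The rod lens is against the end stop and the clamp lever has snapped down and stayed down. I handed the job in at about 11.3 s of the 45 s allowed, with the robot clear of everything. One check on the coverslip box is unresolved.

- **Rod:** I pushed it home with one finger of the open gripper, leaned about 35°, because a centred gripper body would have hit the microscope. A repeat push met a steady 7 N with no further movement. After clamping, the wrist depth showed the rod's top at z ≈ 49, unbroken up to the stop face at x ≈ 87.
- **Lever:** I pressed it with shut fingertips. They were dragged outward to y ≈ 68 instead of staying on the y 56 line, with a force of about 8 N on the tool both sideways and upwards, before the lever snapped over. After I lifted clear, its black end read z ≈ 63, against 64 for fully down.
- **Bottle and objective:** the before-and-after scene images match, with at most 1 pixel changed.
- **Coverslip box:** I never positively located it. I compared a green patch near scene pixel (343,205) that I took for it, and 713 pixels had changed. The raised gripper probably blocks that view, but I did not confirm that before handing in. I felt no contact there and don't think the arm passed near it, so I have no other sign that it moved.

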